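# Clip a drawer front into the bench work holder

### The job

Get the drawer front ready for sanding: tip the red sprung clip back until it stays open, slide the drawer front along the bed under it until its straight edge is fully home and square against the stop bar, about centred on it, then tip the clip back over so that it springs shut on the drawer front, and let go. Leave the other things on the bench where they are.

Things in the scene. Friction and masses are not known exactly. Their poses are not given: they have to be found in the camera images.
- holder: Fixed work holder: dark wooden bed 190 mm wide, its top 18 mm above the bench. Origin on the bench under the mid-width line; +x runs along the bed towards the clip. The bed reaches from x -220 (loading end) to +185 mm. An aluminium stop bar, 150 mm wide and 16 mm high, stands across it with its face at x +85 mm.
- stop (a point): Middle of the foot of the stop bar's face, on the bed's top; axes as the holder's. The panel's leading edge belongs against this face.
- hinge (a point): Middle of the clip's hinge pin, at holder x +110 mm, 48 mm above the bench; the pin lies along the holder's y. Steel cheeks stand 52 mm either side (tops 58 mm above the bench); the spring strut lies behind it, to holder x +175 mm, under 70 mm high. The red jaw is 88 mm wide; its lip reaches 68 mm from the pin towards the loading end and 28 mm below it when shut, so a shut clip blocks the panel.
- panel: Loose pale wooden drawer front, 140 x 120 x 18 mm (x, y, z), about 0.2 kg, flat on the bed, short of the clip and askew. Origin under its centre. Its straight +x edge faces the clip; its -x (rear) edge has a finger notch 40 mm wide and 20 mm deep in the middle, with 40 mm of edge on either side. Too wide to grasp: push it from the rear.
- panel_lead (a point): Middle of the panel's straight leading (+x) edge, at its underside.
- clip (a joint): Angle of the red sprung clip, rad: 0 shut and empty (lip 2 mm off the bed), 1.25 wide open, about 0.28 when shut on the 18 mm panel. Over-centre spring: below 0.68 it drives the clip shut, above 0.68 it drives it open, where it stays by itself. The spring's torque is about 0.7 N m at 0 (about 9 N at the grip bar), falls to nothing at 0.68 and is 0.6 N m at 1.25.
- grip_bar (a point): Centre of the clip's black grip bar: 18 mm diameter, 100 mm long, along the holder's y, 95 mm from the hinge pin, on two thin rods at 40 mm either side. It leans 0.61 rad from vertical over the bed (towards holder -x) with the clip at 0, and 0.64 rad the other way at 1.25. Push it towards holder +x to open the clip, towards -x to shut it.
- sanding_block: cork sanding block, 60 x 110 x 35 mm, bystander; origin under its centre
- screwdriver: red-handled screwdriver, 190 mm long, lying on the bench, bystander
- stain_tin: tin, diameter 90, height 110 mm, standing, bystander
- glue_bottle: bottle with orange cap, diameter 64, height 170 mm, standing, bystander
- screw_jar: glass jar with green lid, diameter 80, height 100 mm, standing, bystander
- pliers: blue-handled pliers, about 170 mm long, lying on the bench, bystander
Mind the look-alikes: they are no part of the job. Several things have the shape of the panel; the one meant has the colours described above.

How it is judged:
By the outcome, as a careful person would: the job done as asked, in the order asked, and still so for the second after the job is handed in, with the robot touching nothing.
It also fails if it takes over 72 s, if anything falls off the work surface, if the arm or the gripper's body presses on something with over 40 N, if the wrist force passes 120 N, or if a joint passes its speed limit or range.

### The arm

A 6-joint arm with a two-finger parallel gripper is mounted at the origin on the work surface. World frame = base frame: x ahead of the robot, y to its left, z up, the work surface at z = 0. Lengths are in m, angles in rad, forces in N, time in s.
With the tool pointing down it reaches from about 0.3 to 0.875 m from the base axis. Payload 6.4 kg.
Tool frame: the origin (TCP) lies at the very end of the fingers, on their centre line; the grasp point (between the pads) lies 19 mm behind it; z points along the fingers, y is the line along which they close (so a half turn about z gives the same grasp; the last joint's range is limited). The gripper opens to 85 mm and grips with 20 to 120 N. Pads are 22 mm wide; open, the fingers measure 114 mm over their backs; the gripper's body (76 mm by 85 mm) begins 54 mm behind the grasp point. The pads swing forward as they close: fully open they stand 13 mm farther back than shut.
Start: joints at [1.04, 0.181, 1.607, -0, 1.354, -0.206], TCP at [0.183, 0.545, 0.231] pointing down, gripper open.
Joint ranges: [-2.99, 2.99], [-0.89, 2.07], [0.3, 2.58], [-1.14, 4.28], [0, 2.63], [-3.12, 3.12]. Speed limits (rad/s): [2.57, 2.57, 3.01, 3.14, 3.14, 3.14].

### API

Orientations are given as a 3x3 rotation matrix whose columns are the frame's x, y, z axes.
In Python, from cell import arm gives the robot as it stands.
- The arm moves only by the tool arm_command, never from a script. Its argument "motion" is a list of rows, each a list of 2 entries, a list of its own where there are three numbers: the shift along the world's x, y, z in units of 25 mm (1.0 is 25 mm), then the turn about the world's z in units of 5 degrees (1.0 is 5 degrees). In form: [[[x, y, z], roll], ...]. A call has 1 to 8 rows; each row is the pose to reach, as a shift and turn from the pose commanded when the call began; what a row does not reach only later rows make up. A row lasts 1/8 s, in which the tool goes at most 62.5 mm and 10.7 degrees, less where a joint would pass 70% of its speed; a pose out of reach is approached as far as the arm can. A call with a gripper value outside its range is refused whole. "hand" is the closure, from -1 (fully open) to 1 (shut), set as the call begins (left out, the last holds). The fingers move at their own pace and stop on an object; "newtons" is the grip in N (left out, the last holds). Time passes only in rows, so rows that repeat a pose let the fingers close. It gives the time, the measured TCP pose, the force, the opening and the grip force at its end, in the units of the state.
- arm.get_obs(): the state, without advancing time (a new reading comes with each control period).
- arm.read_camera(name): name is "scene" or "side" or "wrist"; returns a dict with "pixels" (384x512x3 uint8, red, green, blue), "fx", "fy", "cx", "cy" (pixels), "k1" (the pictures are not rectified: a ray, as slopes to the right and down, at radius r is drawn at 1 + k1 r^2 times it, then the intrinsics apply), "extrinsics" (4x4, takes a point from camera to world coordinates). Camera axes: x right, y up, looking along -z (the intrinsics and any distortion apply to the point x, -y, -z); pixel columns grow to the right and rows downward; lengths in m; the calibration is good to about 2 mm. A picture is of the moment at which its call begins. There is no depth.
- arm.job_done(): hands the job in; it is judged then, once.
Trained networks look in the newest picture that a camera, given by its name, has taken for a name from the list of things; names that differ only in an ending like _2 or _b are one class to them, and where a whole thing is asked for, a point or a joint stands for the part that bears it (a point fixed in the world has none). Each returns a list of dicts, best first, with "score" (0 to 1); they miss things now and then, are a little off and sometimes report something else, mostly with a low value. They report only what shows in the picture. A call takes as long as a camera call. They do not tell look-alikes from the thing itself.
- arm.masks_of(camera, target): "pixels" (384x512 bool, what is visible of it) and "box" ([left, top, width, height] in pixels, round what is visible of it).
- arm.spot_point(camera, target): "point" ([column, row] in pixels: a listed point, or the origin of a listed thing).
The state is a dict: "time": time; "joint_positions": joint angles; "joint_velocities": joint speeds; "joint_torque": joint torques, N m; "ee_pos": TCP position; "tool_rot": TCP orientation; "contact_force": force on the tool from outside, world axes, zero at the start; "moment": the same for the moment, N m; "finger_gap": finger opening in m; "grasp_force": force on a finger pad.
Only numpy, scipy, OpenCV 4.12 (cv2) and the standard library are available. Lean on these libraries where they do the work, as an engineer would, in place of code of your own. Each camera call takes 0.05 s, during which the arm holds its last target. There are 200 camera calls.

## Working session

There is one attempt and no reset: what is moved stays moved. The work goes in short steps, Python scripts to look and compute and a tool call to move; the robot and the scene stay as the last step left them, time stands still between calls to the robot, and variables do not carry over. Pictures are saved under pics/ and viewed, at most 10 in all, crops included, and the job is handed in when it is done.

Besides the shell and the picture viewer there is one more tool, called after "Call:" as name(argument=value, ...), one argument or row to a line, values as JSON. arm_command: Moves the arm, as the interface text tells. Its arguments: {"type":"object","properties":{"motion":{"type":"array","items":{"type":"array"}},"hand":{"type":"number"},"newtons":{"type":"number"}},"required":["motion"]}

```bash
mkdir -p pics; ls; cat > h.py <<'E'
import numpy as np, cv2
from cell import arm
def snap(n,f=None):
    c=arm.read_camera(n)
    if f: cv2.imwrite('pics/'+f,c['pixels'][:,:,::-1])
    return c
def ray(c,p):
    d=np.array([(p[0]-c['cx'])/c['fx'],(p[1]-c['cy'])/c['fy']]);u=d.copy()
    for _ in range(20): u=d/(1+c['k1']*(u@u))
    E=np.array(c['extrinsics']);return E[:3,3],E[:3,:3]@np.array([u[0],-u[1],-1])
def atz(c,p,z):
    o,d=ray(c,p);return o+d*(z-o[2])/d[2]
def proj(c,P):
    E=np.array(c['extrinsics']);q=E[:3,:3].T@(np.array(P)-E[:3,3]);u=np.array([q[0],-q[1]])/-q[2]
    u=u*(1+c['k1']*(u@u));return np.array([u[0]*c['fx']+c['cx'],u[1]*c['fy']+c['cy']])
def tri(cs,ps):
    A=np.zeros((3,3));b=np.zeros(3)
    for c,p in zip(cs,ps):
        o,d=ray(c,p);d=d/np.linalg.norm(d);M=np.eye(3)-np.outer(d,d);A+=M;b+=M@o
    return np.linalg.solve(A,b)
E
python3 - <<'E'
from h import *
np.set_printoptions(precision=4,suppress=True)
a=snap('scene','s1.png');b=snap('side','d1.png')
for t,z in [('holder',0),('stop',.018),('hinge',.048),('panel',.018),('panel_lead',.018),('grip_bar',.12)]:
  for n,c in (('scene',a),('side',b)):
    for r in arm.spot_point(n,t)[:3]: print(t,n,r['score'],r['point'],atz(c,r['point'],z))
o=arm.get_obs();print(o['time'],o['ee_pos'],o['tool_rot'],o['finger_gap'])
E
```

```text
pics
holder scene 0.89 [259.8, 227.1] [ 0.5455 -0.0543  0.    ]
holder side 0.73 [267.5, 215.3] [ 0.5586 -0.0524  0.    ]
stop scene 0.91 [272.1, 205.9] [0.5293 0.014  0.018 ]
stop side 0.63 [216.1, 246.4] [ 0.4038 -0.1483  0.018 ]
stop side 0.58 [259.8, 194.6] [0.5471 0.0142 0.018 ]
hinge scene 0.63 [281.9, 192.1] [0.5298 0.0536 0.048 ]
hinge side 0.74 [254.0, 178.8] [0.5358 0.0526 0.048 ]
panel scene 0.86 [250.7, 248.5] [ 0.5804 -0.1262  0.018 ]
panel scene 0.83 [132.8, 289.1] [ 0.4449 -0.4159  0.018 ]
panel scene 0.73 [137.7, 209.7] [ 0.2577 -0.2666  0.018 ]
panel side 0.89 [154.6, 300.6] [ 0.2459 -0.2799  0.018 ]
panel side 0.85 [282.3, 230.4] [ 0.586  -0.1245  0.018 ]
panel side 0.78 [246.1, 350.7] [ 0.4444 -0.4265  0.018 ]
panel_lead scene 0.88 [155.6, 217.9] [ 0.3174 -0.2472  0.018 ]
panel_lead scene 0.69 [116.2, 275.8] [ 0.3842 -0.4253  0.018 ]
panel_lead scene 0.58 [264.8, 234.4] [ 0.5783 -0.0685  0.018 ]
panel_lead side 0.97 [213.1, 360.1] [ 0.3724 -0.436   0.018 ]
panel_lead side 0.84 [272.5, 214.4] [ 0.5701 -0.0656  0.018 ]
panel_lead side 0.72 [205.7, 153.2] [0.3995 0.2256 0.018 ]
grip_bar scene 0.74 [271.4, 189.1] [0.5336 0.002  0.12  ]
grip_bar side 0.71 [261.1, 173.3] [0.5477 0.0003 0.12  ]
0.7 [0.1835 0.545  0.2313] [[-0.9477  0.3191  0.    ]
 [ 0.3191  0.9477  0.    ]
 [-0.      0.     -1.    ]] 0.08539499255137172
```

View pics/s1.png

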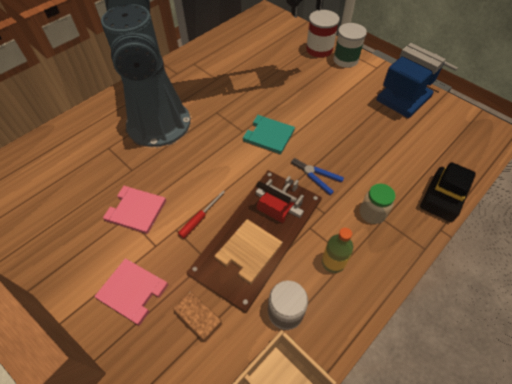

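View pics/d1.png

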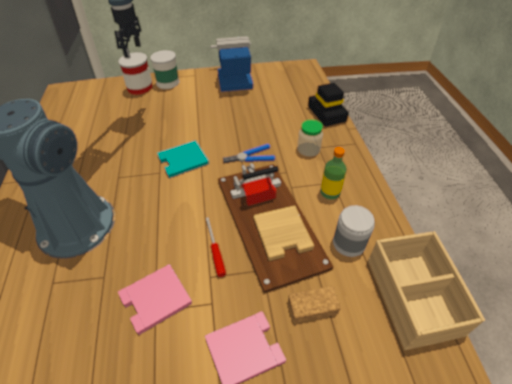

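The scene view shows the bed in the middle, with the clip shut at about (275,205). The pale panel is at (250,248) with its notch towards the loading end. In the side view they are at (260,190) and (282,230). The pink and teal pieces are look-alikes. Next I go above the bed and look with the wrist camera.

Call:
arm_command(
  motion=[
    [[1.1, -1.9, 0.5], -1],
    [[2.2, -3.8, 1], -2],
    [[3.4, -5.7, 1.5], -3],
    [[4.5, -7.6, 2], -4],
    [[5.6, -9.5, 2.5], -5],
    [[6.8, -11.4, 3], -6],
    [[7.9, -13.3, 3.5], -7],
    [[9, -15.2, 4], -8],
  ],
)

```text
time: 1.7
ee_pos: [0.4091, 0.1633, 0.332]
tool_rot: [[-0.518, 0.855, 0.001], [0.855, 0.518, 0.0], [-0.0, 0.001, -1.0]]
contact_force: [0.5, 0.3, 0.3]
finger_gap: 0.0852
grasp_force: 0.0
```

Call:
arm_command(
  motion=[
    [[1.1, -1.9, 0], -1],
    [[2.2, -3.8, 0], -2],
    [[3.4, -5.7, 0], -3],
    [[4.5, -7.6, 0], -4],
    [[5.6, -9.5, 0], -4.6],
    [[5.6, -9.5, 0], -4.6],
  ],
  hand=0.3,
)

```text
time: 2.45
ee_pos: [0.5493, -0.0758, 0.3304]
tool_rot: [[-0.141, 0.99, -0.001], [0.99, 0.141, -0.0], [-0.0, -0.001, -1.0]]
contact_force: [0.0, 0.7, 0.5]
finger_gap: 0.03
grasp_force: 0.0
```

```bash
python3 - <<'E'
from h import *
np.set_printoptions(precision=4,suppress=True)
a=snap('wrist','w1.png')
for t,z in [('holder',0),('stop',.018),('hinge',.048),('panel',.018),('panel_lead',.018),('grip_bar',.126)]:
    for r in arm.spot_point('wrist',t)[:2]: print(t,r['score'],r['point'],atz(a,r['point'],z))
o=arm.get_obs();print(o['time'],o['ee_pos'],o['tool_rot'],o['finger_gap'],o['joint_positions'],a['extrinsics'])
E
```

```text
holder 0.94 [263.9, 137.2] [ 0.5613 -0.0542  0.    ]
stop 0.98 [254.3, 82.5] [0.5355 0.0215 0.018 ]
hinge 0.77 [256.2, 59.6] [0.5342 0.0478 0.048 ]
hinge 0.16 [257.9, 80.6] [0.5402 0.0226 0.048 ]
panel 0.9 [268.2, 189.4] [ 0.5792 -0.131   0.018 ]
panel 0.75 [58.0, 239.2] [ 0.2506 -0.2637  0.018 ]
panel_lead 0.88 [95.9, 230.0] [ 0.3128 -0.2382  0.018 ]
panel_lead 0.74 [269.8, 150.2] [ 0.5722 -0.0703  0.018 ]
grip_bar 0.69 [259.9, 102.0] [ 0.5454 -0.0046  0.126 ]
grip_bar 0.22 [399.7, 117.5] [0.7022 0.0012 0.126 ]
2.8 [ 0.5482 -0.0714  0.3317] [[-0.1477  0.989   0.0007]
 [ 0.989   0.1477 -0.0001]
 [-0.0002  0.0006 -1.    ]] 0.02988584754387933 [-0.3443  0.0641  1.5351  0.0001  1.5418 -0.4925] [[ 0.99   -0.1359 -0.0378  0.5393]
 [ 0.141   0.9516  0.2731 -0.0078]
 [-0.0012 -0.2757  0.9613  0.4744]
 [ 0.      0.      0.      1.    ]]
```

View pics/w1.png

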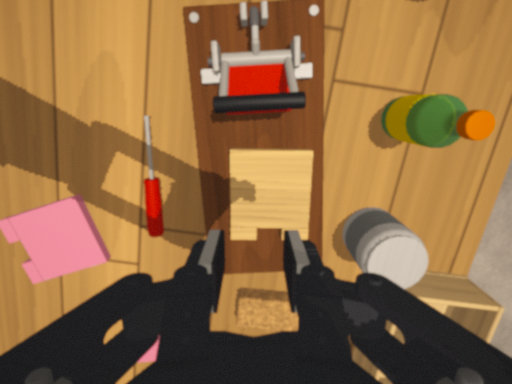

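The wrist view shows the bed with its edges at columns about 190–212 on the left and 325 on the right. The shut clip has its black bar at (260,102). The panel corners are near (230,150), (313,150), (309,238) and (231,241). Now I fit the edges numerically.

```bash
cat > m.py <<'E'
from h import *
np.set_printoptions(precision=4,suppress=True)
def line(P): 
    vx,vy,x,y=cv2.fitLine(np.float32(P)[:,:2],cv2.DIST_HUBER,0,.01,.01).ravel(); 
    if vy<0: vx,vy=-vx,-vy
    return np.array([x,y]),np.array([vx,vy])
def bed(a,rows):
    g=a['pixels'].astype(int).sum(2); L=[];R=[]
    for r in rows:
        d=np.where(g[r]<230)[0]; d=d[(d>150)&(d<360)]
        if len(d)>20: L.append(atz(a,(d[0]-.5,r),.018)); R.append(atz(a,(d[-1]+.5,r),.018))
    return line(L),line(R)
def panel(a,name='wrist',near=(.57,-.1)):
    ms=arm.masks_of(name,'panel')
    best=min(ms,key=lambda m:np.linalg.norm(atz(a,(m['box'][0]+m['box'][2]/2,m['box'][1]+m['box'][3]/2),.036)[:2]-near))
    cn=max(cv2.findContours(best['pixels'].astype(np.uint8),0,1)[0],key=cv2.contourArea)[:,0,:]
    W=np.float32([atz(a,p,.036)[:2] for p in cn]);r=cv2.minAreaRect(W);return best['score'],r,cv2.boxPoints(r)
E
python3 - <<'E'
from m import *
a=snap('wrist')
(pl,dl),(pr,dr)=bed(a,list(range(110,145))+list(range(155,225,3)))
def at(p,d,y): return p+d*(y-p[1])/d[1]
for y in(-.1,0):print(at(pl,dl,y),at(pr,dr,y))
print(np.degrees(np.arctan2(dl[1],dl[0])),np.degrees(np.arctan2(dr[1],dr[0])))
print(panel(a))
for p in [(230,150),(313,150),(309,238),(231,241)]:print(atz(a,p,.036))
for p in [(193,17),(314,10)]:print(atz(a,p,.018))
for p in [(215,103),(305,101)]:print(atz(a,p,.126))
E
```

```text
[ 0.4452 -0.1   ] [ 0.5477 -0.1   ]
[0.4924 0.    ] [0.6187 0.    ]
64.7349 54.624363
(0.56, ((0.5818159580230713, -0.1356029212474823), (0.11973628401756287, 0.14268642663955688), 7.299077033996582), array([[ 0.5134, -0.0724],
       [ 0.5315, -0.214 ],
       [ 0.6503, -0.1988],
       [ 0.6321, -0.0572]], dtype=float32))
[ 0.5134 -0.0716  0.036 ]
[ 0.6321 -0.0539  0.036 ]
[ 0.6537 -0.1907  0.036 ]
[ 0.5331 -0.2138  0.036 ]
[0.4402 0.0966 0.018 ]
[0.5999 0.129  0.018 ]
[ 0.4953 -0.0085  0.126 ]
[0.5932 0.0083 0.126 ]
```

```bash
python3 - <<'E'
from m import *
a=snap('wrist')
px=a['pixels']
for r in (110,130,200): print(r,px[r,180:235:5].tolist() if 0 else [int(v) for v in px[r,170:240:4,0]],[int(v) for v in px[r,300:340:3,0]])
for n in('wrist','scene','side'):
    c=snap(n) if n!='wrist' else a
    m=max(arm.masks_of(n,'holder'),key=lambda m:m['score']);M=m['pixels'];print(n,m['score'],m['box'])
    ms=[]
    cn=max(cv2.findContours(M.astype(np.uint8),0,1)[0],key=cv2.contourArea)[:,0,:]
    W=np.float32([atz(c,p,.018)[:2] for p in cn]);q=cv2.minAreaRect(W);print(q,cv2.boxPoints(q).tolist())
    if n=='wrist':
        for lo,hi in((25,145),(155,225)):
            L=[];R=[]
            for r in range(lo,hi,2):
                d=np.where(M[r])[0]
                if len(d): L.append(atz(a,(d[0]-.5,r),.018));R.append(atz(a,(d[-1]+.5,r),.018))
            for P in(L,R):
                p,d=line(P);print(np.degrees(np.arctan2(d[1],d[0])),p+d*(0-p[1])/d[1])
E
```

```text
110 [201, 198, 199, 197, 191, 187, 130, 126, 125, 116, 119, 63, 47, 45, 42, 39, 42, 44] [31, 43, 129, 133, 134, 131, 130, 133, 176, 149, 201, 201, 199, 198]
130 [199, 198, 199, 194, 193, 187, 176, 127, 122, 119, 116, 120, 119, 121, 120, 123, 123, 130] [133, 127, 136, 134, 132, 131, 132, 129, 168, 204, 200, 197, 203, 204]
200 [127, 128, 124, 124, 121, 125, 125, 122, 92, 79, 78, 75, 66, 71, 70, 130, 184, 227] [227, 228, 228, 186, 127, 132, 132, 141, 203, 205, 207, 201, 196, 198]
wrist 0.79 [184.2, 3.3, 142.1, 272.6]
((0.5580516457557678, -0.0763920247554779), (0.1900811791419983, 0.40406715869903564), 11.203402519226074) [[0.42556852102279663, 0.10332584381103516], [0.504075825214386, -0.29304128885269165], [0.690534770488739, -0.25610989332199097], [0.6120274662971497, 0.14025723934173584]]
101.12951 [0.4463 0.    ]
100.72205 [0.6393 0.    ]
101.7363 [0.4455 0.    ]
100.92338 [0.64 0.  ]
scene 0.93 [188.3, 170.7, 133.1, 143.5]
((0.5591778755187988, -0.07559819519519806), (0.19255907833576202, 0.41586941480636597), 11.439800262451172) [[0.4235696494579315, 0.10910969972610474], [0.5060524940490723, -0.2984979450702667], [0.6947860717773438, -0.26030609011650085], [0.6123032569885254, 0.1473015546798706]]
side 0.91 [217.0, 164.1, 115.4, 127.9]
((0.5569455623626709, -0.06988786160945892), (0.19375121593475342, 0.42992955446243286), 10.825764656066895) [[0.4214187264442444, 0.12305569648742676], [0.5021694302558899, -0.2992223799228668], [0.6924723982810974, -0.2628314197063446], [0.6117216944694519, 0.15944665670394897]]
```

Call:
arm_command(
  motion=[
    [[0.1, 0.6, -2.2], 0.5],
    [[0.1, 1.1, -4.4], 0.5],
    [[0.1, 1.1, -6.6], 0.5],
    [[0.1, 1.1, -8.7], 0.5],
    [[0.1, 1.1, -8.8], 0.5],
    [[0.1, 1.1, -8.8], 0.5],
  ],
  hand=1,
)

```text
time: 3.95
ee_pos: [0.5521, -0.0454, 0.1129]
tool_rot: [[-0.189, 0.982, 0.002], [0.982, 0.189, -0.001], [-0.001, 0.002, -1.0]]
contact_force: [0.4, -0.8, 1.6]
finger_gap: -0.0004
grasp_force: 0.0
```

Call:
arm_command(
  motion=[
    [[-0.1, 0.6, 0], 0],
    [[-0.2, 1.2, 0], 0],
    [[-0.3, 1.8, 0], 0],
    [[-0.5, 2.4, 0], 0],
    [[-0.6, 3, 0], 0],
    [[-0.7, 3.6, 0], 0],
    [[-0.8, 4.2, 0], 0],
    [[-0.9, 4.6, 0], 0],
  ],
)

```text
time: 4.95
ee_pos: [0.5278, 0.0715, 0.111]
tool_rot: [[-0.19, 0.982, -0.001], [0.982, 0.19, 0.0], [0.001, -0.001, -1.0]]
contact_force: [-0.3, -0.2, -1.0]
finger_gap: 0.0002
grasp_force: 0.0
```

Call:
arm_command(
  motion=[
    [[0, 0.2, 0], 0],
    [[0, 0.2, 0], 0],
    [[0, 0.2, 0], 0],
  ],
)

```text
time: 5.32
ee_pos: [0.5286, 0.0746, 0.1112]
tool_rot: [[-0.189, 0.982, -0.0], [0.982, 0.189, -0.0], [-0.0, -0.0, -1.0]]
contact_force: [-0.1, -0.5, -0.4]
finger_gap: -0.0002
grasp_force: 0.0
```

```bash
python3 - <<'E'
from m import *
a=snap('side');cv2.imwrite('pics/d2.png',cv2.resize(a['pixels'][120:300,160:400,::-1],None,fx=3,fy=3))
o=arm.get_obs();print(o['time'],o['ee_pos'])
E
```

```text
5.375 [0.5286 0.0746 0.1112]
```

View pics/d2.png

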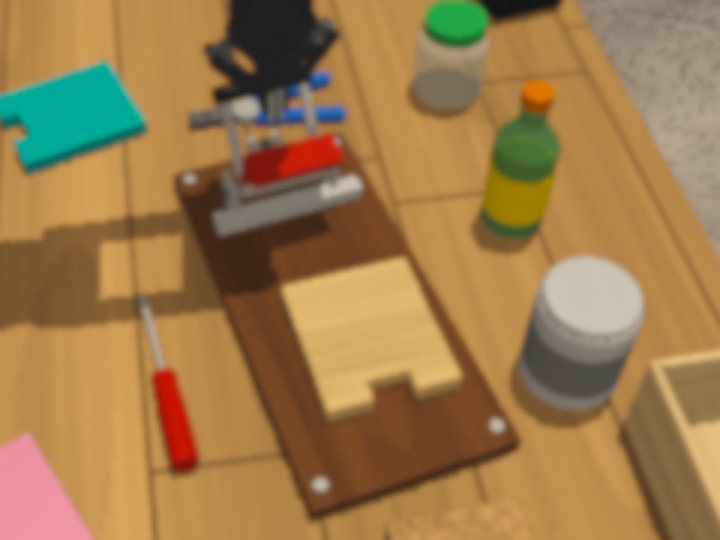

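The clip stands open: the jaw is tipped up at (295,160) in the crop and the stop bar is clear. The panel still lies short of it. I raise the tool and check where the tin and bottle are before nudging sideways.

Call:
arm_command(
  motion=[
    [[0, 0, 1.5], 0],
    [[0.2, -0.5, 3.5], 0],
    [[0.5, -2, 5], 0],
    [[0.8, -4, 5.5], 0],
    [[1, -5.8, 5.5], 0],
    [[1, -5.8, 5.5], 0],
  ],
)

```text
time: 6.12
ee_pos: [0.5537, -0.0734, 0.2489]
tool_rot: [[-0.184, 0.983, 0.0], [0.983, 0.184, -0.001], [-0.001, 0.0, -1.0]]
contact_force: [0.5, 1.0, -1.1]
finger_gap: 0.0002
grasp_force: 0.0
```

```bash
python3 - <<'E'
from m import *
cs={n:snap(n) for n in('scene','side','wrist')}
for t in('stain_tin','glue_bottle'):
  for n in cs:
    for r in arm.spot_point(n,t)[:1]: print(t,n,r['score'],r['point'],atz(cs[n],r['point'],0))
q=cv2.minAreaRect
for n in cs:
  s,r,b=panel(cs[n],n);print(n,s,r)
o=arm.get_obs();print(o['time'],o['ee_pos'])
E
```

```text
stain_tin scene 0.68 [285.6, 312.6] [ 0.7603 -0.1848  0.    ]
stain_tin side 0.74 [349.9, 244.6] [ 0.7606 -0.1877  0.    ]
stain_tin wrist 0.67 [379.3, 262.6] [ 0.7583 -0.1841  0.    ]
glue_bottle scene 0.66 [335.6, 261.9] [ 0.7665  0.0107 -0.    ]
glue_bottle side 0.95 [328.9, 194.1] [ 0.7577 -0.0011  0.    ]
glue_bottle wrist 0.68 [427.7, 130.2] [0.7631 0.0077 0.    ]
scene 0.9 ((0.5849722623825073, -0.1395271271467209), (0.1258617341518402, 0.14543764293193817), 7.8759918212890625)
side 0.69 ((0.5807215571403503, -0.13949471712112427), (0.12392625212669373, 0.14926421642303467), 7.768697261810303)
wrist 0.79 ((0.5818628072738647, -0.13526874780654907), (0.12155316025018692, 0.14502395689487457), 7.02947998046875)
6.725 [ 0.5535 -0.0696  0.2488]
```

Call:
arm_command(
  motion=[
    [[2.2, -0.7, 0], 0],
    [[4.4, -1.3, -0.5], 0],
    [[4.4, -1.3, -2.8], 0],
    [[4.4, -1.3, -5], 0],
    [[4.4, -1.3, -7], 0],
    [[4.4, -1.3, -8.5], 0],
    [[4.4, -1.3, -8.9], 0],
    [[4.4, -1.3, -8.9], 0],
  ],
)

```text
time: 7.72
ee_pos: [0.6637, -0.1025, 0.0265]
tool_rot: [[-0.189, 0.982, -0.0], [0.982, 0.189, 0.0], [0.0, -0.0, -1.0]]
contact_force: [0.3, 0.4, 0.6]
finger_gap: -0.0001
grasp_force: 0.0
```

Call:
arm_command(
  motion=[
    [[-0.2, 0, 0], 0],
    [[-0.4, -0.1, 0], 0],
    [[-0.6, -0.1, 0], 0],
    [[-0.8, -0.2, 0], 0],
    [[-0.8, -0.2, 0], 0],
  ],
)

```text
time: 8.35
ee_pos: [0.6439, -0.108, 0.0272]
tool_rot: [[-0.189, 0.982, 0.002], [0.982, 0.189, -0.001], [-0.001, 0.001, -1.0]]
contact_force: [1.3, -0.2, 2.3]
finger_gap: 0.0
grasp_force: 1.2
```

```bash
python3 - <<'E'
from m import *
for n in('scene','side','wrist'):
  c=snap(n,'w3.png' if n=='wrist' else None)
  try: s,r,b=panel(c,n);print(n,s,r)
  except Exception as e: print(n,e)
o=arm.get_obs();print(o['time'],o['ee_pos'],o['contact_force'])
E
```

```text
scene 0.56 ((0.5766012072563171, -0.14290761947631836), (0.12369423359632492, 0.1476966291666031), 8.845582962036133)
side 0.97 ((0.5732755661010742, -0.14204716682434082), (0.12263015657663345, 0.14894035458564758), 8.677441596984863)
wrist 0.94 ((0.5730708837509155, -0.12743568420410156), (0.12128232419490814, 0.12061835825443268), 7.783969402313232)
8.65 [ 0.644  -0.1078  0.0266] [ 2.0822 -0.587   3.0179]
```

View pics/w3.png

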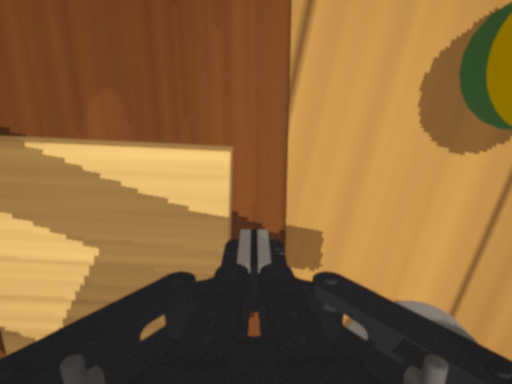

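The panel has moved about 8 mm sideways and turned about 1° towards square, so the contact sits where I expected. One more small nudge, then round to the rear.

Call:
arm_command(
  motion=[
    [[-0.1, 0, 0], 0],
    [[-0.1, 0, 0], 0],
    [[0.8, 0.2, 0], 0],
    [[0.8, 0.2, 2], 0],
    [[0.5, -0.5, 4], 0],
    [[-0.5, -2, 6], 0],
    [[-1.5, -4, 6], 0],
    [[-2.1, -5.3, 6], 0],
  ],
)

```text
time: 9.65
ee_pos: [0.5888, -0.2417, 0.1762]
tool_rot: [[-0.188, 0.982, -0.002], [0.982, 0.188, 0.0], [0.001, -0.002, -1.0]]
contact_force: [0.1, -0.7, 0.8]
finger_gap: -0.0002
grasp_force: 0.0
```

Call:
arm_command(
  motion=[
    [[0, 0, 0], 0],
    [[0, 0, 0], 0],
    [[0, 0, 0], 0],
  ],
  hand=-0.4,
)

```text
time: 10.02
ee_pos: [0.591, -0.2386, 0.1756]
tool_rot: [[-0.19, 0.982, -0.001], [0.982, 0.19, 0.001], [0.001, -0.001, -1.0]]
contact_force: [0.5, -0.4, -0.2]
finger_gap: 0.0546
grasp_force: 0.0
```

```bash
cat >> m.py <<'E'
O=np.array([.5547,-.0592]);th=np.radians(101.15);U=np.array([np.cos(th),np.sin(th)]);V=np.array([-U[1],U[0]])
def hol(p): d=np.array(p[:2])-O;return np.round(1000*np.array([d@U,d@V]),1)
def rep(ns=('scene','side','wrist')):
  for n in ns:
    c=snap(n)
    try: s,r,b=panel(c,n);print(n,round(s,2),r[1],'ang',round(r[2]-11.15,2),'ctr',hol(r[0]),[hol(q).tolist() for q in b])
    except Exception as e: print(n,e)
  o=arm.get_obs();print(o['time'],o['ee_pos'],'hol',hol(o['ee_pos']),o['contact_force'],o['finger_gap'])
E
python3 -c "
from m import *
rep()"
```

```text
scene 0.85 (0.12562474608421326, 0.14582861959934235) ang -1.49 ctr [-86.3  -4.4] [[-11.8, 56.5], [-157.5, 60.3], [-160.8, -65.3], [-15.0, -69.1]]
side 0.59 (0.12705935537815094, 0.14774727821350098) ang -2.47 ctr [-85.9   0.1] [[-9.3, 60.3], [-156.9, 66.7], [-162.4, -60.2], [-14.8, -66.6]]
wrist 0.57 (0.12204727530479431, 0.12411139905452728) ang -2.15 ctr [-91.7  -1.3] [[-27.4, 57.4], [-151.4, 62.0], [-156.0, -59.9], [-32.0, -64.6]]
10.325 [ 0.5912 -0.2395  0.1763] hol [-184.   -1.] [ 0.4286 -0.5556 -1.2891] 0.05980006453935912
```

Call:
arm_command(
  motion=[
    [[0, 0, -2], 0],
    [[0, 0, -4], 0],
    [[0, 0, -5.5], 0],
    [[0, 0, -6.1], 0],
    [[0, 0, -6.1], 0],
  ],
)

```text
time: 10.95
ee_pos: [0.5907, -0.2398, 0.0233]
tool_rot: [[-0.189, 0.982, -0.001], [0.982, 0.189, 0.001], [0.001, -0.001, -1.0]]
contact_force: [-1.0, -0.9, 1.6]
finger_gap: 0.0597
grasp_force: 0.0
```

Call:
arm_command(
  motion=[
    [[-0.1, 0.4, 0], 0],
    [[-0.2, 0.8, 0], 0],
    [[-0.2, 1.2, 0], 0],
    [[-0.3, 1.6, 0], 0],
    [[-0.4, 2, 0], 0],
    [[-0.5, 2.4, 0], 0],
    [[-0.6, 2.8, 0], 0],
    [[-0.6, 3.2, 0], 0],
  ],
)

```text
time: 11.95
ee_pos: [0.5756, -0.1593, 0.0236]
tool_rot: [[-0.189, 0.982, -0.001], [0.982, 0.189, 0.0], [0.0, -0.001, -1.0]]
contact_force: [0.4, -1.7, 0.5]
finger_gap: 0.0596
grasp_force: 0.8
```

```bash
python3 -c "
from m import *
snap('wrist','w4.png')
rep()"
```

```text
scene 0.83 (0.08924873173236847, 0.1682123839855194) ang 29.49 ctr [ -9.4 -36.4] [[41.9, 43.8], [-104.5, -39.0], [-60.6, -116.7], [85.8, -33.9]]
side 0.41 (0.190718874335289, 0.5099120140075684) ang -0.3 ctr [20.   4.7] [[275.5, 98.7], [-234.4, 101.4], [-235.4, -89.3], [274.5, -92.0]]
wrist 0.61 (0.12161590158939362, 0.09613848477602005) ang -0.28 ctr [-43.3  -0.4] [[5.0, 60.2], [-91.1, 60.7], [-91.7, -60.9], [4.5, -61.4]]
12.3 [ 0.5759 -0.1601  0.0236] hol [-103.1   -1.2] [0.4112 0.7549 0.8728] 0.05997603921504318
```

View pics/w4.png

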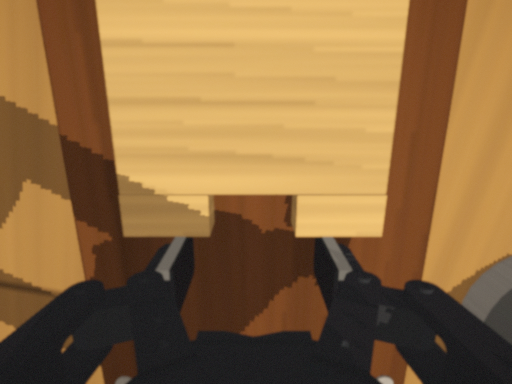

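The panel is now square to the fingers and centred, with its ears at rows 237 and about 36 mm still to go. I push it home, watching the force.

Call:
arm_command(
  motion=[
    [[-0.1, 0.3, 0], 0],
    [[-0.1, 0.6, 0], 0],
    [[-0.2, 0.9, 0], 0],
    [[-0.3, 1.2, 0], 0],
    [[-0.3, 1.35, 0], 0],
    [[-0.3, 1.35, 0], 0],
  ],
)

```text
time: 13.05
ee_pos: [0.5683, -0.1257, 0.0237]
tool_rot: [[-0.189, 0.982, -0.0], [0.982, 0.189, 0.0], [0.0, -0.0, -1.0]]
contact_force: [-0.8, -0.2, -0.4]
finger_gap: 0.0599
grasp_force: 0.0
```

Call:
arm_command(
  motion=[
    [[0, 0.05, 0], 0],
    [[0, 0.1, 0], 0],
    [[0, 0.1, 0], 0],
  ],
)

```text
time: 13.42
ee_pos: [0.5685, -0.1239, 0.0238]
tool_rot: [[-0.189, 0.982, 0.0], [0.982, 0.189, -0.0], [-0.0, 0.0, -1.0]]
contact_force: [-0.2, -0.4, 0.3]
finger_gap: 0.0599
grasp_force: 0.3
```

Call:
arm_command(
  motion=[
    [[0, 0.05, 0], 0],
    [[0, 0.1, 0], 0],
    [[0, 0.1, 0], 0],
  ],
)

```text
time: 13.8
ee_pos: [0.5691, -0.1225, 0.0242]
tool_rot: [[-0.189, 0.982, 0.001], [0.982, 0.189, -0.002], [-0.002, 0.001, -1.0]]
contact_force: [1.0, -7.0, -1.2]
finger_gap: 0.06
grasp_force: 2.8
```

Call:
arm_command(
  motion=[
    [[0, 0.05, 0], 0],
    [[0, 0.08, 0], 0],
    [[0, 0.08, 0], 0],
  ],
)

```text
time: 14.18
ee_pos: [0.5692, -0.1224, 0.0245]
tool_rot: [[-0.19, 0.982, 0.002], [0.982, 0.19, -0.005], [-0.005, 0.001, -1.0]]
contact_force: [-1.0, -12.6, -1.6]
finger_gap: 0.06
grasp_force: 5.9
```

```bash
python3 -c "
from m import *
rep()
c=snap('scene');cv2.imwrite('pics/s5.png',cv2.resize(c['pixels'][160:310,180:330,::-1],None,fx=4,fy=4))"
```

```text
scene 0.79 (0.08984465897083282, 0.14254938066005707) ang 0.83 ctr [ 10.3 -18.2] [[80.9, 27.8], [-61.6, 25.7], [-60.3, -64.1], [82.2, -62.1]]
side 0.93 (0.15611141920089722, 0.06365122646093369) ang 69.19 ctr [18.9 41.3] [[-42.7, 98.8], [-65.4, 39.3], [80.6, -16.1], [103.2, 43.4]]
wrist 0.78 (0.12274941056966782, 0.09923054277896881) ang -0.25 ctr [-6.7 -0.8] [[43.1, 60.3], [-56.1, 60.8], [-56.6, -62.0], [42.6, -62.4]]
14.475 [ 0.5692 -0.1224  0.0245] hol [-64.8  -2. ] [ -0.9067 -12.5007  -0.0742] 0.05980565781319865
```

View pics/s5.png

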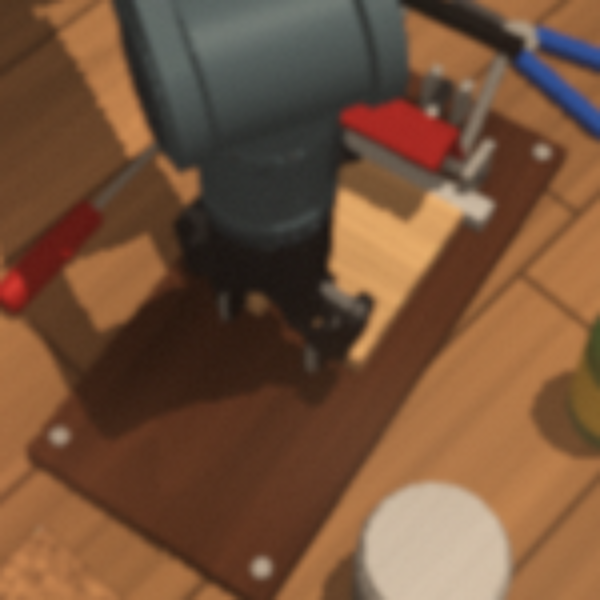

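The panel is home against the stop with about 12 N of solid contact. The fit gives it 0.25° off square and 1 mm off centre. I back off, close the fingers and go over the clip to the far side of the grip bar.

Call:
arm_command(
  motion=[
    [[0.1, -0.4, 0], 0],
    [[0.2, -0.8, 0], 0],
    [[0.2, -0.8, 2], 0],
    [[0.2, -0.8, 4.2], 0],
    [[0.1, -0.5, 6.4], 0],
    [[-0.1, 0.6, 7.5], 0],
    [[-0.5, 2.8, 7.5], 0],
    [[-0.9, 5, 7.5], 0],
  ],
)

```text
time: 15.52
ee_pos: [0.5459, 0.0068, 0.2119]
tool_rot: [[-0.188, 0.982, 0.001], [0.982, 0.188, 0.0], [0.0, 0.001, -1.0]]
contact_force: [0.4, 0.2, -0.0]
finger_gap: 0.0601
grasp_force: 0.0
```

Call:
arm_command(
  motion=[
    [[-0.4, 2, 0], 0],
    [[-0.8, 4, 0], 0],
    [[-1.2, 5.5, 0], 0],
    [[-1.2, 5.5, 0], 0],
    [[-1.2, 5.5, -2], 0],
    [[-1.2, 5.5, -4], 0],
    [[-1.2, 5.5, -4], 0],
  ],
  hand=1,
)

```text
time: 16.4
ee_pos: [0.5127, 0.1421, 0.1075]
tool_rot: [[-0.188, 0.982, -0.009], [0.982, 0.188, -0.001], [0.001, -0.009, -1.0]]
contact_force: [0.8, 0.1, -0.6]
finger_gap: -0.0
grasp_force: 0.0
```

```bash
python3 -c "
from m import *
rep(('side',))
for n in('scene','side'):
  c=snap(n)
  for r in arm.spot_point(n,'grip_bar')[:2]: print(n,r['score'],hol(atz(c,r['point'],.124)))
"
```

```text
side 0.98 (0.12399978935718536, 0.1540404111146927) ang 0.17 ctr [11.4  1.4] [[88.2, 63.6], [-65.8, 63.1], [-65.4, -60.9], [88.6, -60.4]]
16.5 [0.5168 0.1425 0.1123] hol [205.2  -1.8] [1.0544 0.3968 0.4115] 5.670714183920183e-05
scene 0.95 [176.8   0.2]
side 0.84 [179.8 -12.6]
side 0.51 [ 102.6 -168.6]
```

Call:
arm_command(
  motion=[
    [[0.1, -0.5, 0], 0],
    [[0.2, -1, 0], 0],
    [[0.3, -1.5, 0], 0],
    [[0.4, -2, 0], 0],
    [[0.5, -2.4, 0], 0],
    [[0.5, -2.7, 0], 0],
    [[0.6, -3, 0], 0],
    [[0.7, -3.3, 0], 0],
  ],
)

```text
time: 17.7
ee_pos: [0.5334, 0.0599, 0.111]
tool_rot: [[-0.189, 0.982, -0.001], [0.982, 0.189, -0.0], [-0.0, -0.001, -1.0]]
contact_force: [-0.5, -0.4, -0.4]
finger_gap: -0.0002
grasp_force: 0.0
```

Call:
arm_command(
  motion=[
    [[0.1, -0.3, 0], 0],
    [[0.1, -0.5, 0], 0],
    [[0, 0.5, 0], 0],
    [[-0.2, 1.2, 0.5], 0],
    [[-0.2, 1.2, 2.5], 0],
    [[-0.2, 1.2, 4.5], 0],
    [[0.2, -0.8, 6], 0],
    [[0.2, -0.8, 6], 0],
  ],
)

```text
time: 18.7
ee_pos: [0.5409, 0.0386, 0.2662]
tool_rot: [[-0.187, 0.982, 0.008], [0.982, 0.187, -0.002], [-0.004, 0.008, -1.0]]
contact_force: [0.1, 0.6, 0.3]
finger_gap: 0.0002
grasp_force: 0.0
```

```bash
python3 -c "
from m import *
rep()
c=snap('side');cv2.imwrite('pics/d6.png',cv2.resize(c['pixels'][140:300,190:370,::-1],None,fx=3,fy=3))
c=snap('wrist','w6.png')"
```

```text
scene 0.69 (0.20094288885593414, 0.41672658920288086) ang 0.67 ctr [-23.3  -3.9] [[183.9, 99.0], [-232.8, 94.1], [-230.4, -106.8], [186.3, -101.9]]
side 0.88 (0.12594716250896454, 0.15181413292884827) ang -0.58 ctr [9.5 0.5] [[86.1, 62.7], [-65.7, 64.2], [-67.0, -61.8], [84.8, -63.3]]
wrist 0.6 (0.12203036993741989, 0.08460953086614609) ang -0.17 ctr [-12.2  -0.2] [[30.3, 60.7], [-54.3, 61.0], [-54.7, -61.1], [29.9, -61.3]]
19.0 [0.5375 0.0417 0.2599] hol [102.3  -2.6] [-0.3079  0.6229 -1.1563] -0.00018719342068274024
```

View pics/d6.png

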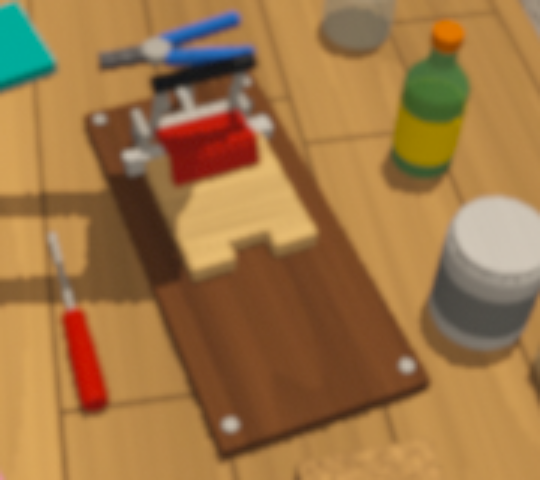

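View pics/w6.png

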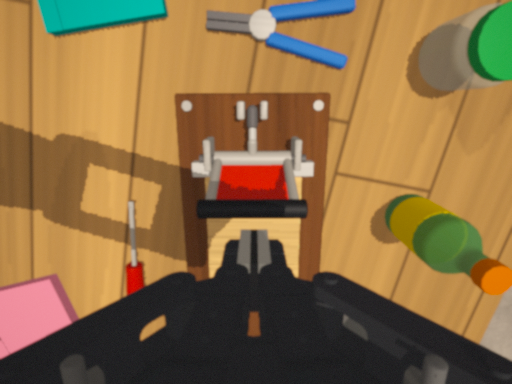

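The clip is shut on the panel: the red jaw lies on the wood at (210,145) in the side crop, and the bar is at (252,208) in the wrist view. The panel's rear edge measures -54.5 mm against -55 nominal and it is square. The robot is clear, so I hand it in.

```bash
python3 -c "
from m import *
c=snap('wrist');print(hol(atz(c,(252,208),.138)));print(arm.job_done())"
```

```text
[78.7 -0.5]
the job is handed in; nothing more can be done
None
```

The job is handed in: the drawer front is home and square against the stop bar, within about 1 mm of centre, and the clip is sprung shut on it (grip bar at holder x 78.7 mm, about 79 expected); the arm is clear, nothing else was moved, and it took about 19 s of the 72 s allowed.

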